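# Bring out the edge of a glazed plate

## Robot

A 6-joint arm with a two-finger parallel gripper is mounted at the origin on the work surface. World frame = base frame: x ahead of the robot, y to its left, z up, the work surface at z = 0. Lengths are in m, angles in rad, forces in N, time in s.
With the tool pointing down it reaches from about 0.4 to 0.825 m from the base axis. Payload 7 kg.
Tool frame: the origin (TCP) lies between the finger pads; the fingertips stand 11 mm ahead of it and the grasp point (between the pads) lies 8 mm behind it (arm.tips_ahead is the distance from the TCP to the fingertips, in m); z points along the fingers, x is the direction in which the jaws open and shut, and the axes are right-handed (so a half turn about z gives the same grasp; the last joint's range is limited). The gripper opens to 88 mm and grips with 3 to 60 N. Pads are 19 mm wide; open, the fingers measure 130 mm over their backs; the gripper's body (78 mm by 193 mm) begins 47 mm behind the grasp point.
Start: joints at [-0.824, 0.359, 0.012, 0, -1.224, -0.288], TCP at [0.299, -0.605, 0.238] pointing down, gripper open.
Joint ranges: [-3.07, 3.07], [-1.43, 2.12], [-1.02, 1.25], [-3.03, 1.67], [-3.05, -0], [-3.03, 3.03]. Speed limits (rad/s): [2.39, 2.39, 3.01, 3.14, 3.14, 3.14].

## Interface

Orientations are given as [roll, pitch, yaw] about the fixed x, y, z axes, in that order (R = Rz(yaw) Ry(pitch) Rx(roll)).
In Python, from station import arm, optics, finder gives the robot as it stands. The module is installed in compiled form; this text tells all that it offers.
- The arm moves only by the tool apply_moves, never from a script. Its argument "increments" is one flat list of numbers, 6 for each row, row after row: the shift along the world's x, y, z in m, then the turn, a rotation vector about the world's x, y, z in rad. In form: [tx, ty, tz, rx, ry, rz, tx, ty, tz, rx, ry, rz, ...]. A call has 1 to 20 rows; each row shifts and turns the pose as measured when the row begins; what a row does not reach is not made up. A row lasts 1/12 s, in which the tool goes at most 41.7 mm and 7.16 degrees, less where a joint would pass 70% of its speed; a pose out of reach is approached as far as the arm can. A call with a gripper value outside its range is refused whole. "hand" is the closure, from 0 (fully open) to 1 (shut), set as the call begins (left out, the last holds). The fingers move at their own pace and stop on an object; "force" is the grip in N (left out, the last holds). Time passes only in rows, so rows that do not move let the fingers close. It gives the time, the measured TCP pose, the force and the opening at its end, in the units of the state.
- arm.get_state(): the state, without advancing time (a new reading comes with each control period).
- optics.grab_frame(name): name is "side" or "top" or "wrist"; returns the picture (400x640x3 uint8, red, green, blue); there is no depth.
- optics.camera_model(name): a dict with "fx", "fy", "cx", "cy" (pixels), "dist_coeffs" ([k1, k2, p1, p2, k3] as OpenCV has them; the pictures are not rectified), "world_to_cam" (4x4, takes a point from world to camera coordinates); the wrist camera has in their place "T_tool_cam" (4x4, takes a point from camera to tool coordinates, whose origin is the TCP and whose axes are the tool frame's). Camera axes: x right, y up, looking along -z (the intrinsics and any distortion apply to the point x, -y, -z); pixel columns grow to the right and rows downward; lengths in m; the calibration is good to about 2 mm. A picture is of the moment at which its call begins: read the wrist's pose just before it. camera_model takes no time and is no camera call.
- arm.job_done(): hands the job in, once; it reports no verdict.
Trained networks look in the newest picture that a camera, given by its name, has taken for a name from the list of things; names that differ only in an ending like _2 or _b are one class to them, and where a whole thing is asked for, a point or a joint stands for the part that bears it (a point fixed in the world has none). Each returns a list of dicts, best first, with "conf" (0 to 1); they miss things now and then, are a little off and sometimes report something else, mostly with a low value. They report only what shows in the picture. A call takes as long as a camera call. They do not tell look-alikes from the thing itself.
- finder.find_in(camera, name): "box" ([left, top, right, bottom] in pixels, round what is visible of it).
- finder.landmark_of(camera, name): "point" ([column, row] in pixels: a listed point, or the origin of a listed thing).
The state is a dict: "t": time; "q": joint angles; "qd": joint speeds; "joint_efforts": joint torques, N m; "eef_pos": TCP position; "ee_rot": TCP orientation; "force": force on the tool from outside, world axes, zero at the start; "moment": the same for the moment, N m; "width": finger opening in m.
Only numpy, scipy, OpenCV 4.12 (cv2) and the standard library are available. Lean on these libraries where they do the work, as an engineer would, in place of code of your own. Each camera call takes 0.05 s, during which the arm holds its last target. There are 200 camera calls.

## Task

With the fingertips, push the green-glazed plate back against the metal rail of the wooden ledge, flat along it, and out over the end of the ledge that it lies nearer to, until about a third of its length sticks out past that end and its edge can be got at. Only push and slide it on the board: do not lift it or let it tip or fall. Leave the ochre plate and everything else on the bench where they are.

Things in the scene. Friction and masses are not known exactly. Their poses are not given: they have to be found in the camera images.
- ledge: Fixed wooden board, top 50 mm above the bench, turned up to 15 deg. Origin at bench height; x points across it away from the robot, y along it, z up. The board spans x -105 to +85 mm and y -225 to +225 mm (its two open ends). An aluminium rail, 15 mm thick, 12 mm higher than the board, runs along the whole far edge; its near face is at x = +70 mm.
- green_plate: Brown clay plate with a pale green face, 100 mm (x) by 120 mm (y: its length, roughly along the ledge) by 8 mm, about 200 g, flat on the left or right half of the ledge, wholly on it, 10 to 45 mm off the rail, up to 10 deg askew. Origin at the centre of its underside, z up; against the rail it is at ledge x = +20 mm. Slides under a few newtons.
- ochre_plate: A plate of the same size and make with a yellow-ochre face, lying in the other half of the ledge, with at least 80 mm of bare board between the two; stays where it is. Origin at the centre of its underside.
- glaze_jar: Green glass jar with a white cap, 50 mm across, 70 mm high, standing on the bench between the robot and the ledge. Origin at the centre of its underside.
- small_pot: Small rectangular brown bonsai pot, 90 by 130 mm, 60 mm high, beyond the ledge. Origin at the centre of its underside.
- round_pot: Blue round bowl, 100 mm across, 60 mm high, beyond the ledge. Origin at the centre of its underside.
- brush: Brush lying on the bench to the right of the ledge. Origin near the middle of its length.
- scraper: Spatula lying on the bench to the left of the ledge. Origin near the middle of its length.
- cup: White cup, 72 mm across, 80 mm high, to the right near the robot. Origin at the centre of its underside.
Things that resemble listed ones, but are neither listed nor needed, are in the scene too. What is shaped like the green_plate but blue or turquoise is not meant.

How it is judged:
By the outcome, as a careful person would: the job done as asked, in the order asked, and still so for the second after the job is handed in, with the robot touching nothing.
It also fails if it takes over 48 s, if anything falls off the work surface, if the arm or the gripper's body presses on something with over 40 N, if the wrist force passes 120 N, or if a joint passes its speed limit or range.

## Working session

There is one attempt and no reset: what is moved stays moved. The work goes in short steps, Python scripts to look and compute and a tool call to move; the robot and the scene stay as the last step left them, time stands still between calls to the robot, and variables do not carry over. Pictures are saved under pics/ and viewed, about 8 in all and at most 12, crops included, and the job is handed in when it is done.

Besides the shell and the picture viewer there is one more tool, called after "Call:" in YAML: its name, and indented under it one key for each argument. apply_moves: Moves the arm, as the interface text tells. Its arguments: {"type":"object","properties":{"increments":{"type":"array"},"hand":{"type":"number"},"force":{"type":"number"}},"required":["increments"]}

```bash
mkdir -p pics
cat > h.py <<'E'
import numpy as np, cv2
from station import arm, optics, finder
def cam(n):
    m=optics.camera_model(n);K=np.array([[m['fx'],0,m['cx']],[0,m['fy'],m['cy']],[0,0,1.]])
    return m,K,np.array(m['dist_coeffs'],float)
def w2c(m):
    if 'world_to_cam' in m: return np.array(m['world_to_cam'])
    from scipy.spatial.transform import Rotation as R
    s=arm.get_state();T=np.eye(4);T[:3,:3]=R.from_euler('xyz',s['ee_rot']).as_matrix();T[:3,3]=s['eef_pos']
    return np.linalg.inv(T@np.array(m['T_tool_cam']))
def unproj(n,px,z):
    m,K,d=cam(n);u=cv2.undistortPoints(np.array(px,float).reshape(-1,1,2),K,d).reshape(-1,2)
    W=np.linalg.inv(w2c(m));o=W[:3,3];D=np.c_[u[:,0],-u[:,1],-np.ones(len(u))]@W[:3,:3].T
    return o+D*((z-o[2])/D[:,2])[:,None]
def proj(n,P):
    m,K,d=cam(n);T=w2c(m);P=np.array(P,float).reshape(-1,3);c=P@T[:3,:3].T+T[:3,3]
    return cv2.projectPoints(c*[1,-1,-1],np.zeros(3),np.zeros(3),K,d)[0].reshape(-1,2)
def save(n,f):
    I=optics.grab_frame(n);cv2.imwrite('pics/'+f,I[:,:,::-1]);return I
E
python3 - <<'E'
from h import *
for n in ['top','side']:
    I=save(n,n+'0.png')
    for t in ['ledge','green_plate','ochre_plate']:
        print(n,t,[(np.round(d['box']),round(d['conf'],2)) for d in finder.find_in(n,t)],[(np.round(d['point']),round(d['conf'],2)) for d in finder.landmark_of(n,t)])
    print(np.linalg.inv(w2c(cam(n)[0]))[:3,3])
print(arm.get_state())
E
```

```text
top ledge [(array([239., 142., 394., 220.]), 0.81), (array([338.,  94., 387., 137.]), 0.67), (array([276.,  97., 308., 128.]), 0.39)] [(array([312., 176.]), 0.68), (array([434., 283.]), 0.6)]
top green_plate [(array([401., 137., 450., 182.]), 0.94), (array([336., 153., 379., 191.]), 0.9), (array([349., 236., 397., 282.]), 0.9), (array([408., 203., 451., 253.]), 0.85), (array([248., 249., 286., 284.]), 0.7)] [(array([267., 269.]), 0.96), (array([376., 260.]), 0.79), (array([421., 161.]), 0.73), (array([356., 173.]), 0.66), (array([430., 227.]), 0.55)]
top ochre_plate [(array([251., 174., 295., 207.]), 0.92)] [(array([268., 190.]), 0.88), (array([433., 282.]), 0.16)]
[0.42618628 0.01866614 1.62407847]
side ledge [(array([264., 155., 402., 232.]), 0.55)] [(array([333., 202.]), 0.97)]
side green_plate [(array([294., 244., 335., 268.]), 0.82), (array([400., 222., 440., 241.]), 0.81), (array([218., 204., 264., 231.]), 0.79), (array([338., 192., 381., 216.]), 0.61)] [(array([420., 236.]), 0.93), (array([237., 218.]), 0.8), (array([360., 201.]), 0.61)]
side ochre_plate [(array([277., 168., 318., 193.]), 0.89)] [(array([298., 182.]), 0.95)]
[-0.47170397 -0.98330407  1.00640038]
{'t': 0.7, 'q': array([-8.23911883e-01,  3.58590986e-01,  1.18810816e-02, -1.31369452e-05,
       -1.22408719e+00, -2.88123246e-01]), 'qd': array([-0.00051419, -0.0008997 , -0.00104253, -0.00096485, -0.00072958,
       -0.00201095]), 'joint_efforts': array([-7.78181839e-04, -5.82165742e+01,  2.93254030e+01,  7.00114399e+00,
        1.25637045e-02, -4.26441943e-05]), 'eef_pos': array([ 0.2989021 , -0.60517992,  0.23755646]), 'ee_rot': array([ 3.14158103e+00, -4.24707772e-06,  2.02955306e+00]), 'force': array([ 0.80075646, -0.27001218, -0.13422785]), 'moment': array([-0.00937018, -0.03743802, -0.00729596]), 'width': 0.08743724391272015}
```

View pics/top0.png

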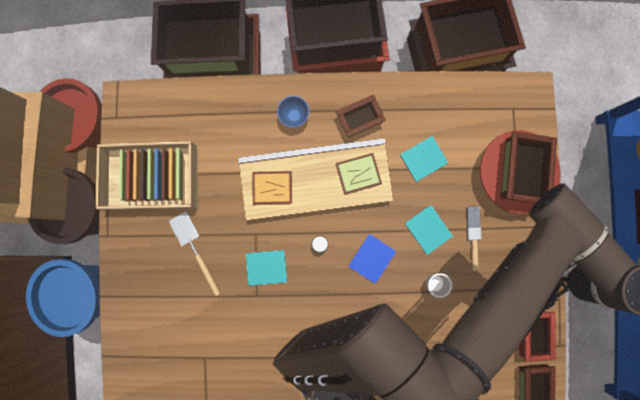

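View pics/side0.png

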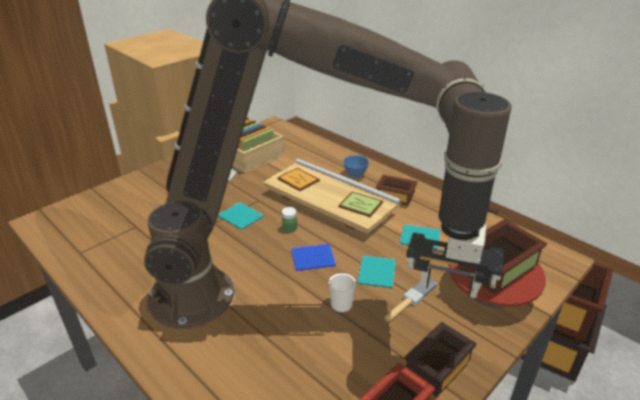

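Candidates for the green plate in the top view are the pale green plate with a brown rim on the ledge (359,174), the turquoise sheets (424,158), (429,230) and (267,267), and the blue one (372,258). Only (359,174) fits the description. It lies on the right half of the ledge, so it goes out over the right end (−y). The jar is at (320,244), the cup at (440,286).

Run:
```python
from h import *
I=cv2.imread('pics/top0.png');c=I[130:230,230:410];cv2.imwrite('pics/c1.png',cv2.resize(c,None,fx=4.4,fy=4.4,interpolation=cv2.INTER_CUBIC))
```

```text
(no output)
```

View pics/c1.png

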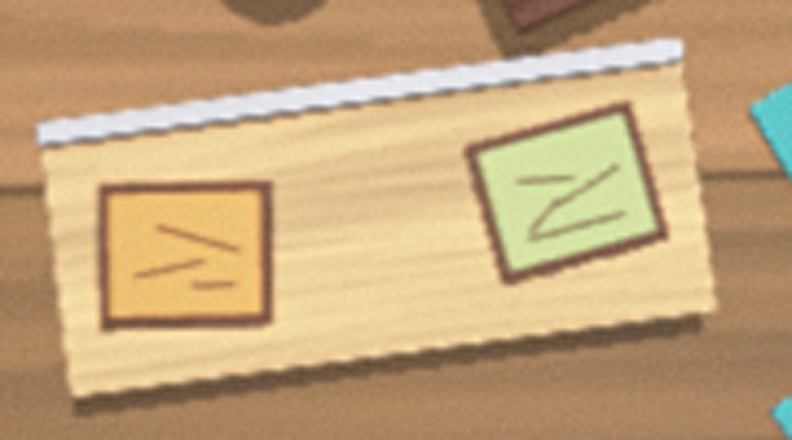

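The crop shows the pale green plate with corners (467,147), (629,104), (667,237), (508,283). The board's near corners are (76,398) and (716,311). The rail's far edge runs from (38,124) to (683,38).

```bash
cat > fit.py <<'E'
from h import *
from scipy.optimize import least_squares
def rt(p,L):
    L=np.array(L,float);c,s=np.cos(p[2]),np.sin(p[2])
    return np.c_[p[0]+c*L[:,0]-s*L[:,1],p[1]+s*L[:,0]+c*L[:,1],L[:,2]]
def fit(n,L,px,p0):
    r=least_squares(lambda p:(proj(n,rt(p,L))-px).ravel(),p0);return r.x,np.sqrt(np.mean(r.fun**2))
PL=[[.05,.06,.058],[.05,-.06,.058],[-.05,-.06,.058],[-.05,.06,.058]]
def rel(Lp,P):
    c,s=np.cos(Lp[2]),np.sin(Lp[2]);d=P[:2]-Lp[:2]
    return np.array([c*d[0]+s*d[1],-s*d[0]+c*d[1],P[2]-Lp[2]])
E
python3 - <<'E'
from fit import *
o=lambda a:np.array(a,float)/4.4+[229.6,129.6]
LD=[[.085,.225,.062],[.085,-.225,.062],[-.105,-.225,.05],[-.105,.225,.05]]
Lp,e=fit('top',LD,o([(38,124),(683,38),(716,311),(76,398)]),[.6,0,0]);print('ledge',Lp,np.degrees(Lp[2]),e)
G,e=fit('top',PL,o([(467,147),(629,104),(667,237),(508,283)]),[.6,-.1,0]);print('green',G,e,rel(Lp,G))
O,e=fit('top',PL,o([(100,184),(272,182),(270,324),(103,327)]),[.6,.1,0]);print('ochre',O,e,rel(Lp,O))
print('rect res green', proj('top',rt(G,PL)))
for n in['jar']: print(unproj('top',[[320,244]],.07))
np.save('L.npy',Lp);np.save('O.npy',O)
# side check
for t,P in [('ledge',[*Lp[:2],0]),('green',[*G[:2],.05]),('ochre',[*O[:2],.05])]: print(t,proj('side',[P]))
E
```

```text
ledge [0.60896464 0.04709816 0.11267522] 6.455814532484387 0.3718237584969036
green [ 0.61324543 -0.08498441  0.25408021] 0.6883056475763965 [-0.01059731 -0.13172633  0.14140499]
ochre [ 0.57620982  0.17867827 -0.00764268] 0.4513711963054427 [-0.01775265  0.1344286  -0.1203179 ]
rect res green [[335.11701745 162.91686213]
 [373.02051895 152.34711411]
 [382.24290927 183.80456393]
 [344.16652428 194.53349301]]
[[0.40265457 0.03631401 0.07      ]]
ledge [[331.21649809 201.72943063]]
green [[360.76927322 204.30006235]]
ochre [[298.57202598 179.46069988]]
```

Call:
apply_moves:
  increments: [0.0133,0.0287,0,0,0,-0.0192,0.0133,0.0287,0,0,0,-0.0192,0.0133,0.0287,0,0,0,-0.0192,0.0133,0.0287,0,0,0,-0.0192,0.0133,0.0287,0,0,0,-0.0192,0.0133,0.0287,0,0,0,-0.0192,0.0133,0.0287,0,0,0,-0.0192,0.0133,0.0287,0,0,0,-0.0192,0.0133,0.0287,0,0,0,-0.0192,0.0133,0.0287,0,0,0,-0.0192,0.0133,0.0287,0,0,0,-0.0192,0.0133,0.0287,0,0,0,-0.0192,0.0133,0.0287,0,0,0,-0.0192,0.0133,0.0287,0,0,0,-0.0192,0.0133,0.0287,0,0,0,-0.0192,0.0133,0.0287,0,0,0,-0.0192,0.0133,0.0287,0,0,0,-0.0192,0.0133,0.0287,0,0,0,-0.0192,0,0,0,0,0,0,0,0,0,0,0,0]
  hand: 0.32

```text
t: 2.37
eef_pos: [0.5446, -0.0632, 0.2397]
ee_rot: [3.134, 0.001, 1.663]
force: [-0.8, -0.6, -0.7]
width: 0.0591
```

Run:
```python
from h import *
s=arm.get_state();print(s['t'],s['eef_pos'],s['ee_rot'],s['width'],s['force'],s['q']);save('wrist','w1.png');print(np.array(optics.camera_model('wrist')['T_tool_cam']).round(3))
L=np.load('L.npy');from fit import rt
print(proj('wrist',rt(L,[[.07,-.225,.062],[.085,-.225,.062],[-.105,-.225,.05],[.07,0,.062]])))
```

```text
2.3667 [ 0.54464888 -0.06322822  0.23971941] [3.13397346e+00 1.19362819e-03 1.66337558e+00] 0.05913909273517113 [-0.83853016 -0.6223987  -0.74662288] [ 0.24345036  0.14445993 -0.27269245  0.00255166 -1.14629191 -1.72270529]
[[ 1.     0.001 -0.001 -0.001]
 [ 0.001 -0.968 -0.252 -0.067]
 [-0.002  0.252 -0.968 -0.147]
 [ 0.     0.     0.     1.   ]]
[[221.99038719 292.69217608]
 [223.27933302 302.64151669]
 [209.28633045 156.08233484]
 [396.01008983 289.53467286]]
```

View pics/w1.png

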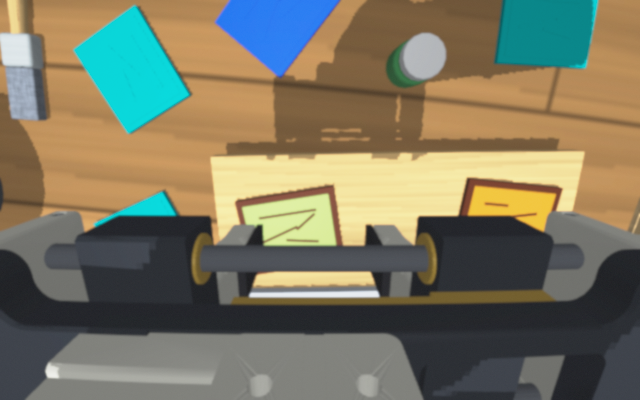

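The wrist view shows the board's near edge from (212,158) to (583,152), which matches the prediction (209,156). The plate's near corners are (237,199) and (333,187).

Call:
apply_moves:
  increments: [-0.003,-0.013,0,0,0.004,0.01,-0.003,-0.013,0,0,0.004,0.01,0,0,-0.03,0,0,0,0,0,-0.03,0,0,0,0,0,-0.03,0,0,0,0,0,-0.03,0,0,0,0,0,-0.02,0,0,0,0,0,0,0,0,0,0,0,0,0,0,0]

```text
t: 3.17
eef_pos: [0.5359, -0.099, 0.0988]
ee_rot: [3.134, 0.001, 1.678]
force: [0.8, -0.0, 0.7]
width: 0.0597
```

```bash
cat > st.py <<'E'
from fit import *
s=arm.get_state();L=np.load('L.npy');p=s['eef_pos']
print('t',s['t'],p.round(4),s['ee_rot'].round(4),'w',round(s['width'],4),'F',s['force'].round(1),'rel mm',(1e3*rel(L,np.r_[p[:2],s['ee_rot'][2]])).round(1))
E
python3 st.py
python3 - <<'E'
from h import *
from fit import *
save('wrist','w2.png');G=np.array([.6132,-.085,.2541])
print(proj('wrist',rt(G,PL)))
E
```

```text
t 3.1667 [ 0.5359 -0.099   0.0988] [3.1343e+00 1.4000e-03 1.6779e+00] w 0.0597 F [ 0.8 -0.   0.7] rel mm [ -89.  -137.  1565.2]
[[403.17046115 358.24739   ]
 [258.33016341 375.60750678]
 [230.51226294 269.34056955]
 [395.16206925 247.11414801]]
```

View pics/w2.png

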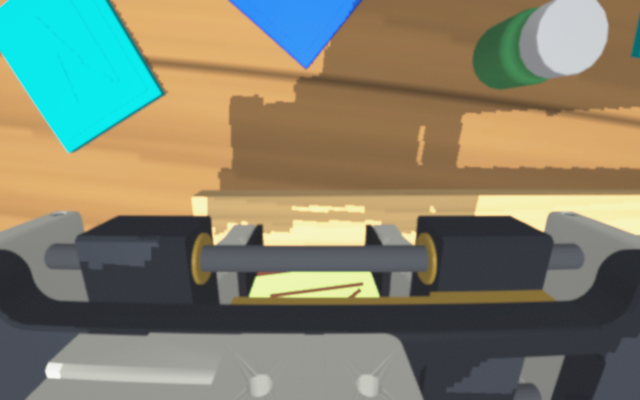

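The wrist view shows the plate's near edge at about (280,272), within 3 mm of the prediction. The fingers are clear of it on the robot's side, over the board, so I can lower them.

Call:
apply_moves:
  increments: [0,0,-0.012,0,0,0,0,0,-0.01,0,0,0,0,0,-0.006,0,0,0,0,0,-0.003,0,0,0,0,0,0,0,0,0,0,0,0,0,0,0]

```text
t: 3.72
eef_pos: [0.5403, -0.0999, 0.0738]
ee_rot: [3.123, 0.002, 1.677]
force: [-0.5, -0.6, 0.3]
width: 0.0597
```

```bash
python3 st.py
```

```text
t 3.7167 [ 0.5403 -0.0999  0.0738] [3.1230e+00 1.8000e-03 1.6775e+00] w 0.0597 F [-0.5 -0.6  0.3] rel mm [ -84.8 -138.3 1564.8]
```

Call:
apply_moves:
  increments: [-0.003,0,-0.005,-0.001,0.01,0.002,-0.001,0,-0.004,-0.001,0.01,0.002,0,0,-0.001,0,0,0,0,0,0,0,0,0]

```text
t: 4.05
eef_pos: [0.5368, -0.0996, 0.0644]
ee_rot: [-3.14, 0.002, 1.683]
force: [-0.6, -0.3, -0.9]
width: 0.0597
```

```bash
python3 st.py
```

```text
t 4.05 [ 0.5368 -0.0996  0.0644] [-3.1403e+00  1.6000e-03  1.6826e+00] w 0.0597 F [-0.6 -0.3 -0.9] rel mm [ -88.2 -137.7 1569.9]
```

Call:
apply_moves:
  increments: [0.004,0.0005,0,0,0,0,0.004,0.0005,0,0,0,0,0.004,0.0005,0,0,0,0,0.004,0.0005,0,0,0,0,0.004,0.0005,0,0,0,0,0.004,0.0005,0,0,0,0]

```text
t: 4.55
eef_pos: [0.5606, -0.0964, 0.0639]
ee_rot: [-3.136, 0.001, 1.683]
force: [-3.3, 1.5, 3.0]
width: 0.0597
```

```bash
python3 st.py
```

```text
t 4.55 [ 0.5606 -0.0964  0.0639] [-3.1357e+00  1.3000e-03  1.6827e+00] w 0.0597 F [-3.3  1.5  3. ] rel mm [ -64.1 -137.1 1570. ]
```

Call:
apply_moves:
  increments: [0.004,0.0005,0,0,0,0,0.004,0.0005,0,0,0,0,0.004,0.0005,0,0,0,0,0.003,0.0004,0,0,0,0]

```text
t: 4.88
eef_pos: [0.5763, -0.0945, 0.0639]
ee_rot: [-3.133, 0.001, 1.683]
force: [-2.9, 0.1, 1.5]
width: 0.0592
```

```bash
python3 st.py
```

```text
t 4.8833 [ 0.5763 -0.0945  0.0639] [-3.1334e+00  1.4000e-03  1.6825e+00] w 0.0592 F [-2.9  0.1  1.5] rel mm [ -48.4 -137.  1569.8]
```

Call:
apply_moves:
  increments: [0.003,0.0003,0,0,0,0,0.003,0.0003,0,0,0,0]

```text
t: 5.05
eef_pos: [0.5827, -0.0941, 0.0639]
ee_rot: [-3.133, 0.002, 1.682]
force: [-4.3, -0.4, 4.2]
width: 0.0596
```

Call:
apply_moves:
  increments: [0.002,0.0002,0,0,0,0]

```text
t: 5.13
eef_pos: [0.5837, -0.094, 0.0637]
ee_rot: [-3.13, 0.001, 1.682]
force: [-12.4, 2.8, 12.3]
width: 0.0592
```

```bash
python3 st.py
python3 - <<'E'
from h import *
I=save('top','t2.png');cv2.imwrite('pics/c2.png',cv2.resize(I[130:230,300:410,::-1],None,fx=5,fy=5,interpolation=cv2.INTER_CUBIC))
E
```

```text
t 5.1333 [ 0.5837 -0.094   0.0637] [-3.1300e+00  1.5000e-03  1.6819e+00] w 0.0592 F [-12.4   2.8  12.3] rel mm [ -41.  -137.4 1569.2]
```

View pics/c2.png

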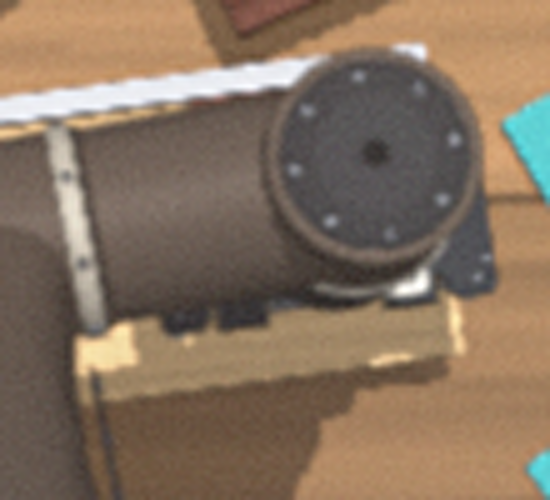

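The plate has seated: the force rose to 12 N with the finger face at ledge x of about −31 mm, against −30 expected. The view from above is blocked by the arm. Next I back off, lift, turn a quarter turn and close the fingers.

Call:
apply_moves:
  increments: [-0.006,-0.0007,0,0,0,0,-0.008,-0.001,0,0,0,0,0,0,0.02,0,0,0,0,0,0.025,0,0,0,0,0,0.025,0,0,0,0,0,0,0,0,0]

```text
t: 5.68
eef_pos: [0.5698, -0.0958, 0.1346]
ee_rot: [-3.133, 0.002, 1.682]
force: [1.0, 0.3, 1.3]
width: 0.0595
```

Call:
apply_moves:
  increments: [0.0043,0.0076,0,0,0,0.119,0.0043,0.0076,0,0,0,0.119,0.0043,0.0076,0,0,0,0.119,0.0043,0.0076,0,0,0,0.119,0.0043,0.0076,0,0,0,0.119,0.0043,0.0076,0,0,0,0.119,0.0043,0.0076,0,0,0,0.119,0.0043,0.0076,0,0,0,0.119,0.0043,0.0076,0,0,0,0.119,0.0043,0.0076,0,0,0,0.119,0.0043,0.0076,0,0,0,0.119,0.0043,0.0076,0,0,0,0.119,0.0043,0.0076,0,0,0,0.119,0,0,0,0,0,0]
  hand: 1

```text
t: 6.85
eef_pos: [0.6339, 0.009, 0.1393]
ee_rot: [3.128, 0.02, -2.98]
force: [-0.1, 0.5, -0.6]
width: 0.0003
```

```bash
python3 st.py
python3 - <<'E'
from h import *
save('wrist','w3.png')
from fit import *
L=np.load('L.npy');print(proj('wrist',rt(L,[[.07,-.072,.058],[-.03,-.072,.058],[-.03,-.192,.058],[.07,-.225,.062]])))
E
```

```text
t 6.85 [0.6339 0.009  0.1393] [ 3.1283  0.0205 -2.9804] w 0.0003 F [-0.1  0.5 -0.6] rel mm [   20.5   -40.7 -3093.1]
[[255.70529015 164.82734522]
 [380.67237157 170.3321467 ]
 [396.85754431   2.21520973]
 [253.58094862 -59.61872433]]
```

View pics/w3.png

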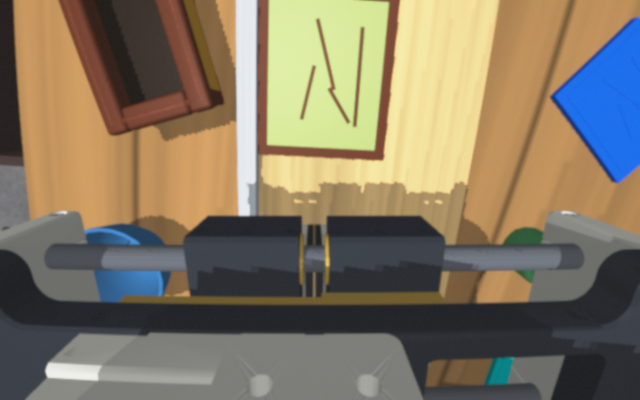

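The wrist view shows the plate flat along the rail. Its left edge runs from (259,151) to (384,158), a few px from the predicted (256,165)–(381,170).

Run:
```python
from fit import *
L=np.load('L.npy')
W=unproj('wrist',[[259,151],[384,158],[262,1],[396,1]],.058)
R=unproj('wrist',[[257,100],[257,210]],.062)
for w in list(W)+list(R): print((1e3*rel(L,np.r_[w[:2],0])).round(1))
```

```text
[  67.3  -83.2 -112.7]
[ -31.6  -82.  -112.7]
[  64.8 -189.2 -112.7]
[ -29.3 -192.7 -112.7]
[  67.7 -121.5 -112.7]
[  68.5  -35.3 -112.7]
```

Call:
apply_moves:
  increments: [-0.001,0.004,0,-0.008,0.0095,-0.024,-0.001,0.002,0,-0.008,0.0095,-0.022,0,0,0,0,0,0]

```text
t: 7.15
eef_pos: [0.6307, 0.0136, 0.1391]
ee_rot: [-3.141, 0.0, -3.05]
force: [0.8, 1.5, -0.6]
width: 0.0007
```

```bash
python3 st.py
```

```text
t 7.15 [0.6307 0.0136 0.1391] [-3.1413e+00  1.0000e-04 -3.0496e+00] w 0.0007 F [ 0.8  1.5 -0.6] rel mm [   17.8   -35.7 -3162.3]
```

Call:
apply_moves:
  increments: [0,0,-0.02,0,0,0.01,0,0,-0.02,0,0,0.008,0,0,-0.015,0,0,0,0,0,-0.01,0,0,0,0,0,-0.004,0,0,0,0,0,0,0,0,0]

```text
t: 7.65
eef_pos: [0.6309, 0.0115, 0.0696]
ee_rot: [3.14, 0.008, -3.047]
force: [0.2, 0.3, -0.6]
width: 0.0004
```

```bash
python3 st.py
```

```text
t 7.65 [0.6309 0.0115 0.0696] [ 3.1401  0.0081 -3.0465] w 0.0004 F [ 0.2  0.3 -0.6] rel mm [   17.8   -37.8 -3159.2]
```

Call:
apply_moves:
  increments: [0,0,-0.004,-0.001,0.008,0.017,0,0,-0.001,0,0,0.004,0.0009,-0.008,0,0,0,0,0.0009,-0.008,0,0,0,0,0.0007,-0.006,0,0,0,0]

```text
t: 8.07
eef_pos: [0.6353, -0.0112, 0.0669]
ee_rot: [3.14, 0.003, -3.023]
force: [-0.0, 0.6, -0.8]
width: 0.0004
```

```bash
python3 st.py
```

```text
t 8.0667 [ 0.6353 -0.0112  0.0669] [ 3.1401  0.0033 -3.0229] w 0.0004 F [-0.   0.6 -0.8] rel mm [   19.6   -60.9 -3135.5]
```

Call:
apply_moves:
  increments: [0,0,-0.002,0,0.002,-0.005,0.0004,-0.003,-0.0012,0,0,0,0.0004,-0.004,0,0,0,0,0.0004,-0.004,0,0,0,0]

```text
t: 8.4
eef_pos: [0.6373, -0.0246, 0.0644]
ee_rot: [3.139, 0.003, -3.031]
force: [-0.8, 2.3, 0.7]
width: 0.0004
```

```bash
python3 st.py
```

```text
t 8.4 [ 0.6373 -0.0246  0.0644] [ 3.1392  0.0032 -3.0307] w 0.0004 F [-0.8  2.3  0.7] rel mm [   20.1   -74.4 -3143.4]
```

Call:
apply_moves:
  increments: [0.0005,-0.004,0,0,0,0,0.0005,-0.004,0,0,0,0,0.0005,-0.004,0,0,0,0,0.0005,-0.004,0,0,0,0,0.0005,-0.004,0,0,0,0,0.0005,-0.004,0,0,0,0,0.0005,-0.004,0,0,0,0,0.0005,-0.004,0,0,0,0]

```text
t: 9.07
eef_pos: [0.6413, -0.0588, 0.0644]
ee_rot: [3.138, 0.003, -3.03]
force: [-0.7, 3.3, 1.3]
width: 0.0006
```

```bash
python3 st.py
```

```text
t 9.0667 [ 0.6413 -0.0588  0.0644] [ 3.1379e+00  2.9000e-03 -3.0303e+00] w 0.0006 F [-0.7  3.3  1.3] rel mm [   20.2  -108.8 -3142.9]
```

Call:
apply_moves:
  increments: [0.0005,-0.004,0,0,0,0,0.0005,-0.004,0,0,0,0,0.0005,-0.004,0,0,0,0,0.0005,-0.004,0,0,0,0,0.0005,-0.004,0,0,0,0]

```text
t: 9.48
eef_pos: [0.6438, -0.0808, 0.0644]
ee_rot: [3.138, 0.002, -3.03]
force: [-0.8, 3.2, 1.7]
width: 0.0003
```

```bash
python3 st.py
python3 - <<'E'
from fit import *
save('wrist','w4.png');L=np.load('L.npy')
print(proj('wrist',rt(L,[[.07,-.265,.058],[-.03,-.265,.058],[-.105,-.225,.05],[-.03,-.225,.05],[.07,-.225,.062],[.085,-.225,.062]])).round(0))
E
```

```text
t 9.4833 [ 0.6438 -0.0808  0.0644] [ 3.1377e+00  2.4000e-03 -3.0303e+00] w 0.0003 F [-0.8  3.2  1.7] rel mm [   20.2  -131.  -3143. ]
[[209. -19.]
 [421. -20.]
 [547.  75.]
 [410.  72.]
 [213.  69.]
 [182.  69.]]
```

View pics/w4.png

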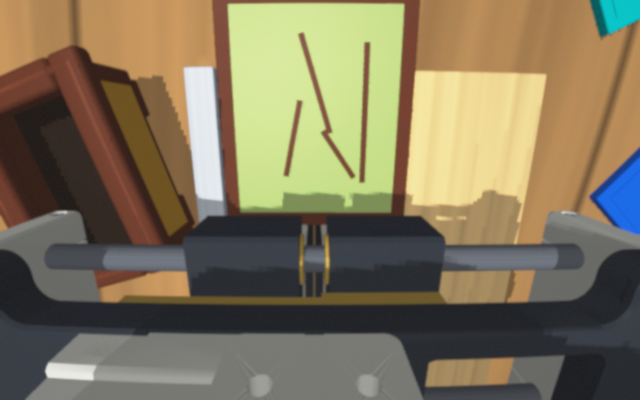

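The view shows the plate along the rail, already sticking out past the ledge end (row 70). Its far edge sits at row ≈0, so I compute the overhang from that.

Run:
```python
from fit import *
L=np.load('L.npy')
for z,P in [(.058,[[215,0],[419,0],[232,213],[403,213],[222,140]]),(.05,[[480,72],[546,74]]),(.062,[[186,67],[213,67],[223,160]])]:
  for w in unproj('wrist',P,z): print(z,(1e3*rel(L,np.r_[w[:2],0])).round(1)[:2])
```

```text
0.058 [  67.9 -256.7]
0.058 [ -29.5 -256.4]
0.058 [  67.  -149.9]
0.058 [ -29.2 -149.7]
0.058 [  69.3 -190.3]
0.05 [ -67.4 -225.5]
0.05 [-104.4 -225.4]
0.062 [  83.1 -226. ]
0.062 [  69.8 -225.7]
0.062 [  68.3 -180.3]
```

Call:
apply_moves:
  increments: [0.0004,-0.003,0,0,0,0,0.0003,-0.0025,0,0,0,0]

```text
t: 9.7
eef_pos: [0.6445, -0.0875, 0.0644]
ee_rot: [3.138, 0.002, -3.031]
force: [-1.3, 3.5, 0.9]
width: 0.0002
```

Call:
apply_moves:
  increments: [-0.0005,0.006,0,0,0,0,-0.0015,0.012,0,0,0,0,0,0,0.03,0,0,0,0,0,0.035,0,0,0,0,0.01,0.035,0,0,0,0,0.02,0.02,0,0,0,0,0,0,0,0,0]

```text
t: 10.28
eef_pos: [0.6397, -0.0366, 0.1863]
ee_rot: [3.141, -0.004, -3.033]
force: [0.6, 0.1, 0.4]
width: 0.0004
```

```bash
python3 st.py
python3 - <<'E'
from fit import *
save('wrist','w5.png');L=np.load('L.npy')
print(proj('wrist',rt(L,[[.07,-.265,.058],[-.03,-.265,.058],[-.03,-.145,.058],[.07,-.145,.058],[.07,-.225,.062],[-.105,-.225,.05]])).round(0))
E
```

```text
t 10.2833 [ 0.6397 -0.0366  0.1863] [ 3.1406 -0.0037 -3.0329] w 0.0004 F [0.6 0.1 0.4] rel mm [   21.1   -86.6 -3145.6]
[[254. -12.]
 [373. -12.]
 [368. 132.]
 [260. 133.]
 [255.  38.]
 [451.  42.]]
```

View pics/w5.png

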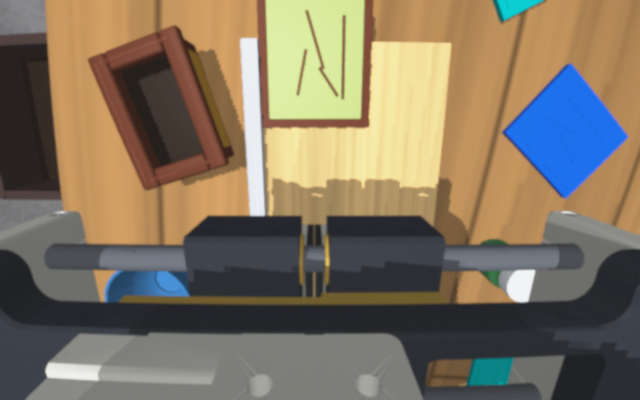

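The plate lies along the rail with its left end at row ≈126 (264→368). The far end is out of view, so I clear the arm and check from above.

Run:
```python
from fit import *
L=np.load('L.npy')
for z,P in [(.058,[[264,126],[368,126.5],[258,1],[371,1]]),(.05,[[390,42],[450,42.5]]),(.062,[[242,38.5],[256,38.5],[262,120]])]:
  for w in unproj('wrist',P,z): print(z,(1e3*rel(L,np.r_[w[:2],0])).round(1)[:2])
```

```text
0.058 [  66.4 -150.9]
0.058 [ -30.1 -150.1]
0.058 [  67.2 -255.3]
0.058 [ -28.9 -255.1]
0.05 [ -48.8 -224.6]
0.05 [-103.8 -224.9]
0.062 [  81.6 -224.8]
0.062 [  69.5 -224.6]
0.062 [  67.4 -156.3]
```

Call:
apply_moves:
  increments: [-0.01,-0.03,0.01,0,0,0,-0.02,-0.035,0.01,0,0,0,-0.02,-0.035,0,0,0,0,-0.02,-0.035,0,0,0,0,-0.02,-0.035,0,0,0,0,-0.02,-0.035,0,0,0,0,-0.02,-0.035,0,0,0,0,-0.02,-0.035,0,0,0,0,-0.02,-0.035,0,0,0,0,-0.02,-0.035,0,0,0,0,0,0,0,0,0,0]

```text
t: 11.25
eef_pos: [0.4355, -0.386, 0.1933]
ee_rot: [3.137, -0.017, -3.021]
force: [1.1, 0.3, 0.1]
width: 0.0008
```

```bash
python3 st.py
python3 - <<'E'
from h import *
I=save('top','t3.png');cv2.imwrite('pics/c3.png',cv2.resize(I[130:230,230:410,::-1],None,fx=4.4,fy=4.4,interpolation=cv2.INTER_CUBIC))
E
```

```text
t 11.25 [ 0.4355 -0.386   0.1933] [ 3.1373 -0.0173 -3.021 ] w 0.0008 F [1.1 0.3 0.1] rel mm [ -221.   -410.9 -3133.6]
```

View pics/c3.png

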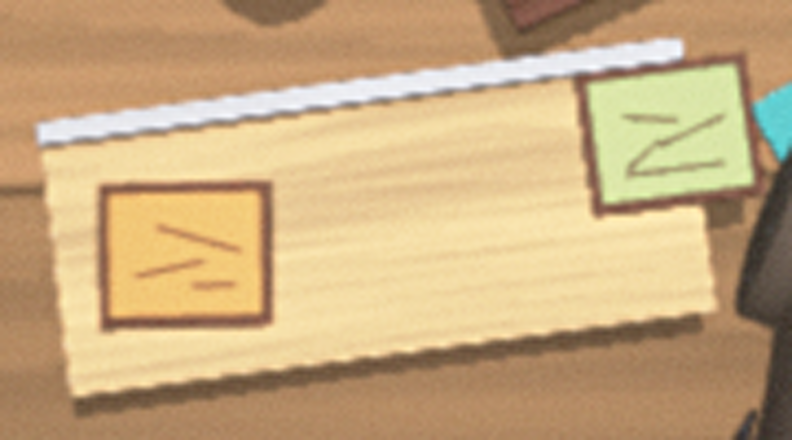

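The arm is clear. The plate corners in the crop are (577,81), (745,56), (765,190) and (597,214), and the ochre plate's corners are unchanged.

Run:
```python
from fit import *
o=lambda a:np.array(a,float)/4.4+[229.6,129.6]
L=np.load('L.npy')
G,e=fit('top',PL,o([(577,81),(745,56),(765,190),(597,214)]),[.6,-.1,0]);r=rel(L,G);print(r,e,np.degrees(r[2]),'overhang',-r[1]+.06-.225)
O=np.load('O.npy');a=cv2.imread('pics/top0.png')[165:215,240:305].astype(int);b=cv2.imread('pics/t3.png')[165:215,240:305].astype(int);print('ochre diff',abs(a-b).mean(),abs(a-b).max())
```

```text
[ 0.01960817 -0.20821758  0.00951004] 0.7303429643762039 0.5448850528376966 overhang 0.04321757540157331
ochre diff 5.701538461538462 17
```

The overhang is about 43 mm, but the plate may be ~0.5° or 1–3 mm off the rail at its left end. With time to spare, I give it one gentle two-finger seating push against the rail.

Call:
apply_moves:
  increments: [0.0088,0.0165,0,0,0,-0.117,0.0088,0.0165,0,0,0,-0.117,0.0088,0.0165,0,0,0,-0.117,0.0088,0.0165,0,0,0,-0.117,0.0088,0.0165,0,0,0,-0.117,0.0088,0.0165,0,0,0,-0.117,0.0088,0.0165,0,0,0,-0.117,0.0088,0.0165,0,0,0,-0.117,0.0088,0.0165,0,0,0,-0.117,0.0088,0.0165,0,0,0,-0.117,0.0088,0.0165,0,0,0,-0.117,0.0088,0.0165,0,0,0,-0.117,0.0088,0.0165,0,0,0,-0.117,0,0,0,0,0,0]
  hand: 0.32

```text
t: 12.47
eef_pos: [0.5511, -0.1478, 0.1781]
ee_rot: [-3.139, -0.032, 1.665]
force: [0.4, -0.7, -0.0]
width: 0.0595
```

```bash
python3 st.py
```

```text
t 12.4667 [ 0.5511 -0.1478  0.1781] [-3.1389 -0.0323  1.6654] w 0.0595 F [ 0.4 -0.7 -0. ] rel mm [ -79.5 -187.2 1552.8]
```

Call:
apply_moves:
  increments: [0.001,-0.008,0,-0.016,-0.002,0.009,0.001,-0.008,0,-0.016,-0.001,0.009,0,0,0,0,0,0,0,0,-0.025,0,0,0,0,0,-0.025,0,0,0,0,0,-0.025,0,0,0,0,0,-0.015,0,0,0,0,0,-0.008,0,0,0,0,0,0,0,0,0]

```text
t: 13.22
eef_pos: [0.5512, -0.1672, 0.0754]
ee_rot: [-3.138, 0.006, 1.701]
force: [-0.8, -0.1, -0.2]
width: 0.0602
```

```bash
python3 st.py
```

```text
t 13.2167 [ 0.5512 -0.1672  0.0754] [-3.1376  0.0059  1.7007] w 0.0602 F [-0.8 -0.1 -0.2] rel mm [ -81.5 -206.5 1588. ]
```

Correct yaw −0.018 and lower the rest of the way.

Call:
apply_moves:
  increments: [0,0,-0.006,0.005,0,-0.01,0,0,-0.004,0,0,-0.006,0,0,0,0,0,0]

```text
t: 13.47
eef_pos: [0.5517, -0.1683, 0.066]
ee_rot: [-3.139, 0.001, 1.684]
force: [0.7, -0.6, 0.3]
width: 0.0598
```

```bash
python3 st.py
```

```text
t 13.4667 [ 0.5517 -0.1683  0.066 ] [-3.1395e+00  1.1000e-03  1.6836e+00] w 0.0598 F [ 0.7 -0.6  0.3] rel mm [ -81.1 -207.6 1570.9]
```

Call:
apply_moves:
  increments: [0.004,0.0004,-0.0012,0,0,0,0.004,0.0004,0,0,0,0,0.004,0.0004,0,0,0,0,0.004,0.0004,0,0,0,0,0.004,0.0004,0,0,0,0,0.004,0.0004,0,0,0,0,0.004,0.0004,0,0,0,0,0.003,0.0003,0,0,0,0]

```text
t: 14.13
eef_pos: [0.5884, -0.165, 0.0681]
ee_rot: [3.138, 0.002, 1.685]
force: [-0.3, 0.0, 0.3]
width: 0.0599
```

```bash
python3 st.py
```

```text
t 14.1333 [ 0.5884 -0.165   0.0681] [3.1376e+00 2.2000e-03 1.6847e+00] w 0.0599 F [-0.3  0.   0.3] rel mm [ -44.2 -208.4 1572. ]
```

Call:
apply_moves:
  increments: [-0.003,-0.0003,-0.002,0,0.004,0,0,0,-0.002,0,0,0,0,0,0,0,0,0]

```text
t: 14.38
eef_pos: [0.5859, -0.1651, 0.0635]
ee_rot: [-3.141, 0.002, 1.685]
force: [-0.6, 0.5, -0.6]
width: 0.0597
```

```bash
python3 st.py
```

```text
t 14.3833 [ 0.5859 -0.1651  0.0635] [-3.1411e+00  1.7000e-03  1.6850e+00] w 0.0597 F [-0.6  0.5 -0.6] rel mm [ -46.8 -208.2 1572.4]
```

Call:
apply_moves:
  increments: [0.0025,0.0003,0,0,0,0,0.0015,0.0002,0,0,0,0]

```text
t: 14.55
eef_pos: [0.5893, -0.1646, 0.0631]
ee_rot: [-3.14, 0.002, 1.685]
force: [0.4, -0.3, -0.5]
width: 0.06
```

Call:
apply_moves:
  increments: [0.0015,0.0002,0,0,0,0]

```text
t: 14.63
eef_pos: [0.5908, -0.1644, 0.0631]
ee_rot: [-3.14, 0.001, 1.685]
force: [0.5, -0.1, -0.4]
width: 0.0595
```

```bash
python3 st.py
```

```text
t 14.6333 [ 0.5908 -0.1644  0.0631] [-3.1399e+00  1.5000e-03  1.6847e+00] w 0.0595 F [ 0.5 -0.1 -0.4] rel mm [ -41.9 -208.1 1572. ]
```

Call:
apply_moves:
  increments: [0.0015,0.0002,0,0,0,0]

```text
t: 14.72
eef_pos: [0.5911, -0.1644, 0.0629]
ee_rot: [-3.137, 0.001, 1.684]
force: [-6.5, -1.3, 5.2]
width: 0.0599
```

Call:
apply_moves:
  increments: [0.0012,0.0001,0,0,0,0]

```text
t: 14.8
eef_pos: [0.5911, -0.1644, 0.0628]
ee_rot: [-3.135, 0.001, 1.684]
force: [-5.2, 0.3, 4.9]
width: 0.0596
```

```bash
python3 st.py
```

```text
t 14.8 [ 0.5911 -0.1644  0.0628] [-3.1348e+00  1.0000e-03  1.6840e+00] w 0.0596 F [-5.2  0.3  4.9] rel mm [ -41.5 -208.2 1571.3]
```

It stops almost at once, so the plate was already seated. I press slightly more, then retreat.

Call:
apply_moves:
  increments: [0.002,0.0002,0.0003,0,0,0]

```text
t: 14.88
eef_pos: [0.5912, -0.1644, 0.0628]
ee_rot: [-3.131, 0.001, 1.683]
force: [-7.7, 0.2, 4.6]
width: 0.06
```

Call:
apply_moves:
  increments: [-0.005,-0.0006,0,0,0,0,-0.012,-0.0013,0,0,0,0,-0.008,0,0.015,0,0,0,0,0,0.035,0,0,0,0,0,0.04,0,0,0,-0.02,-0.03,0.02,0,0,0,-0.02,-0.035,0,0,0,0,-0.02,-0.035,0,0,0,0,-0.02,-0.035,0,0,0,0,-0.02,-0.035,0,0,0,0,-0.01,-0.035,0,0,0,0,0,-0.035,0,0,0,0,0,0,0,0,0,0,0,0,0,0,0,0]

```text
t: 16.05
eef_pos: [0.4528, -0.4162, 0.1817]
ee_rot: [3.133, 0.01, 1.69]
force: [-0.9, 0.7, -0.6]
width: 0.0594
```

```bash
python3 st.py
python3 - <<'E'
from h import *
I=save('top','t4.png');J=save('side','s4.png')
a=cv2.resize(I[130:230,230:410,::-1],None,fx=4.4,fy=4.4,interpolation=cv2.INTER_CUBIC);cv2.imwrite('pics/c4.png',a)
E
```

```text
t 16.05 [ 0.4528 -0.4162  0.1817] [3.1332 0.0104 1.6901] w 0.0594 F [-0.9  0.7 -0.6] rel mm [-207.2 -442.8 1577.4]
```

View pics/c4.png

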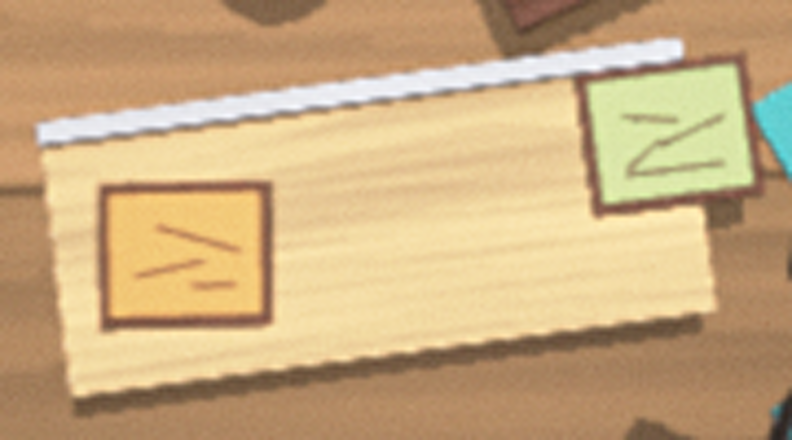

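The view from above is as before: the plate is flat on the rail with its right end (745,56)–(763,190) out past the ledge end, and the ochre plate is unmoved. The arm is clear.

```bash
python3 -c "
from station import arm
print(arm.job_done())"
```

```text
the job is handed in; nothing more can be done
None
```

I pushed the green plate back against the rail and slid it along and out over the right-hand end of the ledge. I then gave it a light two-finger press against the rail and handed the job in at about 16 s, with the arm clear of everything.

- **Overhang:** about 43 mm of the 120 mm length, slightly over a third. The estimates disagree a little: 42 mm from the fingertip position, 43 mm from the top camera and 45 mm from the wrist camera.
- **Against the rail:** the plate measures ledge x = 19.6 mm against 20 mm expected. The top camera shows it about 0.5° askew, within its error. In the last press the plate resisted almost at once, with the fingertips moving less than 0.5 mm, so it was already seated.
- **Forces:** the highest horizontal push I read was about 12 N.
- **Other objects:** the top camera shows the ochre plate unmoved. I did not measure the other things on the bench again, but no contact with them showed in the forces I read.

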